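# Tighten the water filter's union by hand, then with the spanner

## Task

Tighten the blue nut on the water filter clockwise with the gripper alone until its white line points at the red dot (hand-tight). Then take the orange spanner out of its rest, lay it flat on the filter's deck around the nut and let go of it, take it again by the end of its handle and swing it clockwise until the nut's white line points at the green dot, and no further. Leave the spanner lying flat around the nut, and do not disturb the other things on the table.

Things in the scene. Friction and masses are not known exactly. Their poses are not given: they have to be found in the camera images.
- filter_base: Fixed water filter: white base with a flat clear deck 40 mm above the table, x -110 to 110, y -175 to 235 mm from its origin, which lies on the table below the nut's axis, z up. On the deck: two white canisters 100 mm wide at y 180, x -52 and 52 mm, with a pipe between, up to 232 mm above the table. Flat 20 mm dots on the deck 58 mm from the axis: red towards -x, green 0.6 rad clockwise (from above) from it.
- nut: Blue captive hex nut on an upright axis, 54 mm across flats, 62 across corners, from 2 to 34 mm above the deck; a grey stub 32 mm wide rises through it to 50 mm above the deck. Origin on the axis at its underside, z up; x along the white line on top, which points to a corner (a corner every 60 degrees). It stays where it is left.
- easy_turn (a joint): The nut's easy turning, rad, grows clockwise seen from above; starts at 0 to 0.5, light (0.08 N m) up to its stop at 1.3, where the white line points at the red dot: hand-tight. Further clockwise turning goes into joint squeeze. The line's total clockwise turn is easy_turn + squeeze.
- squeeze (a joint): The nut's stiff turning after hand-tight, rad, grows clockwise, starts at 0, needs about 0.5 N m. At 0.6 (easy_turn at 1.3) the white line points at the green dot; beyond 0.85 it is over-tightened. With the fingers on the nut do not go past 0.25: the rest is the spanner's work.
- spanner: Orange open-ended spanner, 200 mm, 0.22 kg, flat. Origin mid-jaw on the underside, x towards the handle's end, z up. Prongs x -28 to 50, y 29 to 43 mm both sides (jaw 58 mm wide), 14 thick; mouth to -x, back at x 34. Fits the nut with x along any corner (play 8 degrees); can be lowered over it. Handle x 50 to 172, 22 wide, 24 high. Centre of mass x 70 mm. On the deck: underside at deck height.
- neck (a point): Point in the spanner's handle 85 mm from its origin, 12 mm above its underside: the part free to grasp while the spanner lies in its rest.
- handle_end (a point): Point in the handle near its end, 155 mm from the spanner's origin, 12 mm above its underside, where to take it for swinging.
- rest: Fixed grey rest: plate 205 x 100 mm, 10 mm thick, on which the spanner lies, handle along the rest's x. Origin on the table below the spanner's neck; plate x -115 to 90 mm. Two walls as high as the handle, 30 mm apart, 50 mm over their outsides, at x 33 to 90 mm enclose the handle's last 54 mm, so it cannot be gripped there; lift the spanner straight up.
- colander: Pink plastic colander, 210 mm wide, 85 mm high, loose. Origin under its centre.
- jar: Closed glass jar with clamp lid, 96 mm wide, 140 mm high, loose. Origin under its centre.
- rolling_pin: Wooden rolling pin, 48 mm thick, 370 mm long along its y, loose. Origin under its centre on the table.
- ramekin: White ceramic ramekin, 90 mm wide, 50 mm high, loose. Origin under its centre.
- date_tin: Brass-coloured tin, 150 by 110 by 60 mm, loose. Origin under its centre.
- oil_bottle: Green glass bottle, 68 mm wide, 220 mm high, loose. Origin under its centre.

How it is judged:
On the way, in this order (a step that is already met when the one before it is completed fails the run):
1. the nut is turned hand-tight with the gripper, the spanner still away from it (value of joint easy_turn above 1.15 rad and value of joint squeeze below 0.25 rad and horizontal distance between spanner and nut above 0.12 m), for 0.2 s.
2. the spanner lies flat on the deck around the nut, let go of (horizontal distance between spanner and nut below 0.014 m and z of spanner in the frame of filter_base between 0.034 and 0.047 m and angle between spanner's own z axis and vertical below 0.12 rad and contact force between the fingers and spanner below 0.1 N and value of joint squeeze below 0.3 rad), for 0.2 s.
3. the nut is turned to the green dot by the spanner, worked near the end of its handle (horizontal distance between spanner and nut below 0.014 m and value of joint squeeze above 0.42 rad and value of joint easy_turn above 1.15 rad and horizontal distance between the grasp point and handle_end below 0.05 m and contact force between the fingers and spanner above 0.3 N), for 0.05 s.
At the end, for the whole second after the job is handed in: The nut's white line points at the green dot (easy_turn above 1.15 rad, squeeze between 0.42 and 0.80 rad); the spanner lies still and flat on the deck (within 7 mm of deck height, tilt under 0.12 rad) around the nut (jaw middle within 14 mm of the nut's axis) (horizontal distance between spanner and nut below 0.014 m and z of spanner in the frame of filter_base between 0.034 and 0.047 m and angle between spanner's own z axis and vertical below 0.12 rad and value of joint easy_turn above 1.15 rad and value of joint squeeze between 0.42 and 0.8 rad and linear speed of spanner below 0.01 m/s); the robot touches nothing.
It fails at once if the nut is over-tightened (squeeze beyond 0.85 rad) (value of joint squeeze above 0.85 rad).
It fails at once if the nut is turned past hand-tight with the fingers instead of the spanner (contact force between the fingers and nut above 1 N and value of joint squeeze above 0.25 rad).
It fails at once if another thing on the table is moved by more than 30 mm (distance of any of colander, jar, rolling_pin, ramekin, date_tin, oil_bottle from where it was at the start of the episode above 0.03 m).
It also fails if it takes over 67 s, if anything falls off the work surface, if the arm or the gripper's body presses on something with over 40 N, if the wrist force passes 120 N, or if a joint passes its speed limit or range.

## Robot

A 7-joint arm with a two-finger parallel gripper is mounted at the origin on the work surface. World frame = base frame: x ahead of the robot, y to its left, z up, the work surface at z = 0. Lengths are in m, angles in rad, forces in N, time in s.
With the tool pointing down it reaches from about 0.425 to 0.875 m from the base axis. Payload 9.9 kg.
Tool frame: the origin (TCP) lies on the mounting face of the last link; the fingertips stand 173 mm ahead of it and the grasp point (between the pads) lies 155 mm ahead of it; z points along the fingers, y is the direction in which the jaws open and shut (so a half turn about z gives the same grasp; the last joint's range is limited). The gripper opens to 85 mm and grips with 20 to 120 N. Pads are 22 mm wide; open, the fingers measure 114 mm over their backs; the gripper's body (76 mm by 85 mm) begins 54 mm behind the grasp point. The pads swing forward as they close: fully open they stand 13 mm farther back than shut.
Start: joints at [1.217, 0.576, 0.025, 1.437, -0.015, 1.129, -0.057], TCP at [0.18, -0.651, 0.405] pointing down, gripper open.
Joint ranges: [-2.76, 2.76], [-0.34, 2.15], [-1.52, 1.57], [0.19, 2.46], [-1.09, 4.23], [0.17, 1.99], [-2.82, 2.82]. Speed limits (rad/s): [2.22, 2.22, 3.01, 3.01, 3.14, 3.14, 3.14].

## Interface

Orientations are given as a unit quaternion [w, x, y, z].
In Python, from workcell import env, hand, telemetry, cams, ticket gives the robot as it stands. Calls block until the motion is done:
- env.reach(position, orientation): joint-space move of the TCP to a pose.
- env.move_linear(position, rot=None, velocity=0.15): straight line of the TCP; rot=None keeps the orientation; velocity is the mean speed in m/s.
- env.movej(angles): joint-space move.
- hand.grip(opening): finger opening in m; the grip force is fixed at half the most; returns when the fingers have stopped.
- env.wait(seconds).
- env.inverse_kinematics(position, orientation): joint angles nearest the present ones, or None.
- telemetry.get_state(): the state.
- cams.snapshot(name): name is "side" or "top" or "wrist"; returns a dict with "pixels" (384x512x3 uint8, blue, green, red), "depth" (384x512 float32, m along the optical axis (not along the pixel's ray), 0 where there is no reading), "camera_matrix" (3x3 intrinsics, pixels), "eye" and "attitude" of the camera in the world; the wrist camera has in their place "T_tool_cam" (4x4, takes a point from camera to tool coordinates, whose origin is the TCP and whose axes are the flange's). Camera axes: x right, y down, z forward; pixel columns grow to the right and rows downward; lengths in m; the calibration is good to about 2 mm. The wrist camera is an equidistant fisheye: a pixel r from the principal point sees the ray r / f radians off the axis. A picture is of the moment at which its call begins: read the wrist's pose just before it.
A pose or a line that the arm cannot do raises env.IKError and nothing moves.
- ticket.job_done(): hands the job in, once; it reports no verdict.
Trained networks look in a picture, given as the dict that the camera call returned (one of the last four; its "shot" number tells which), for a name from the list of things; names that differ only in an ending like _2 or _b are one class to them, and where a whole thing is asked for, a point or a joint stands for the part that bears it (a point fixed in the world has none). Each returns a list of dicts, best first, with "confidence" (0 to 1); they miss things now and then, are a little off and sometimes report something else, mostly with a low value. They report only what shows in the picture. A call takes as long as a camera call.
- cams.look_for(picture, thing): "centre" ([column, row] in pixels, amid what is visible of it).
- cams.masks_of(picture, thing): "region" (384x512 bool, what is visible of it) and "centre" ([column, row] in pixels, amid what is visible of it).
The state is a dict: "time": time; "q": joint angles; "dq": joint speeds; "effort": joint torques, N m; "tool_pos": TCP position; "eef_rot": TCP orientation; "wrist_force": force on the tool from outside, world axes, zero at the start; "ft_torque": the same for the moment, N m; "finger_gap": finger opening in m.
Only numpy, scipy, OpenCV 4.12 (cv2) and the standard library are available. Lean on these libraries where they do the work, as an engineer would, in place of code of your own. Each camera call takes 0.05 s, during which the arm holds its last target.

## Working session

There is one attempt and no reset: what is moved stays moved. The work goes in short steps, each a Python script; the robot and the scene stay as the last script left them, time stands still between calls to the robot, and variables do not carry over. Pictures are saved under pics/ and viewed, and the job is handed in when it is done.

```bash
ls; mkdir -p pics; cat > h.py <<'E'
import numpy as np, cv2
from scipy.spatial.transform import Rotation as R
from workcell import env, hand, telemetry, cams, ticket
def q2R(q): return R.from_quat([q[1],q[2],q[3],q[0]]).as_matrix()
def R2q(m):
    q=R.from_matrix(m).as_quat(); return [q[3],q[0],q[1],q[2]]
def attR(a):
    a=np.array(a); return a if a.shape==(3,3) else q2R(a)
def pts(s,mask=None):
    """world points of a fixed camera's depth (HxWx3)"""
    d=s["depth"];K=s["camera_matrix"];v,u=np.mgrid[:d.shape[0],:d.shape[1]]
    p=np.stack([(u-K[0][2])/K[0][0]*d,(v-K[1][2])/K[1][1]*d,d],-1)
    return p@attR(s["attitude"]).T+np.array(s["eye"])
def down(yaw):
    """tool z down, tool y (jaw dir) at angle yaw+90 : tool x at yaw"""
    x=np.array([np.cos(yaw),np.sin(yaw),0]);z=np.array([0,0,-1.]);return np.stack([x,np.cross(z,x),z],1)
def st():
    s=telemetry.get_state();print("t",round(s["time"],2),"tcp",np.round(s["tool_pos"],4),"q",np.round(s["q"],3),"F",np.round(s["wrist_force"],1),"M",np.round(s["ft_torque"],2),"gap",round(s["finger_gap"],4));return s
E
python3 - <<'E'
from h import *
s=st();print(s["eef_rot"],q2R(s["eef_rot"]).round(2))
for n in ["side","top"]:
    p=cams.snapshot(n);cv2.imwrite(f"pics/{n}0.png",p["pixels"]);print(n,p["eye"],p["attitude"],p["camera_matrix"])
    np.savez(f"{n}0.npz",**{k:v for k,v in p.items() if not isinstance(v,(str,))})
    W=pts(p)
    for t in ["filter_base","nut","spanner","rest","neck","colander","jar","rolling_pin","ramekin","date_tin","oil_bottle"]:
        for m in cams.masks_of(p,t)[:1]:
            g=m["region"]&(p["depth"]>0); w=W[g]
            print(t,round(m["confidence"],2),np.round(m["centre"]),np.median(w,0).round(3),w.min(0).round(3),w.max(0).round(3))
st()
E
```

```text
pics
t 0.0 tcp [ 0.1799 -0.6504  0.4039] q [ 1.217  0.577  0.025  1.438 -0.015  1.129 -0.057] F [-0.   0.5 -0.8] M [0.   0.01 0.02] gap 0.0854
[-8.00232115e-04  9.90912507e-01  1.34505540e-01 -1.48524330e-04] [[ 0.96  0.27 -0.  ]
 [ 0.27 -0.96  0.  ]
 [-0.   -0.   -1.  ]]
side [-0.34188073  0.77026644  1.08873041] [ 0.16845943 -0.35903367  0.83358207 -0.384522  ] [[490.95210445   0.         261.97792685]
 [  0.         490.95210445 186.79188369]
 [  0.           0.           1.        ]]
filter_base 0.78 [200. 215.] [0.524 0.218 0.043] [ 0.452 -0.119 -0.005] [0.807 0.332 0.235]
nut 0.5 [221. 205.] [0.556 0.109 0.067] [0.538 0.074 0.04 ] [0.596 0.124 0.081]
spanner 0.92 [324. 172.] [ 0.476 -0.304  0.025] [ 0.394 -0.34   0.003] [ 0.603 -0.234  0.042]
rest 0.69 [312. 172.] [ 0.518 -0.292  0.011] [ 0.394 -0.372 -0.004] [ 0.612 -0.231  0.042]
neck 0.96 [321. 171.] [ 0.477 -0.303  0.025] [ 0.394 -0.348  0.006] [ 0.603 -0.234  0.042]
colander 0.71 [253. 140.] [ 0.798 -0.241  0.052] [ 0.626 -0.42  -0.003] [ 1.006 -0.113  0.093]
jar 0.73 [319. 122.] [ 0.646 -0.447  0.09 ] [ 0.611 -0.512 -0.00
[... 1055 characters left out ...]
0.046]
colander 0.58 [305. 123.] [ 0.775 -0.225  0.033] [ 0.632 -0.334 -0.007] [ 0.894 -0.117  0.094]
jar 0.91 [377. 148.] [ 0.662 -0.462  0.131] [ 0.616 -0.555 -0.002] [ 0.738 -0.425  0.15 ]
rolling_pin 0.73 [198. 120.] [0.788 0.169 0.04 ] [ 0.764 -0.013 -0.008] [0.826 0.366 0.058]
ramekin 0.91 [334. 258.] [ 0.286 -0.316  0.01 ] [ 0.246 -0.363 -0.011] [ 0.332 -0.266  0.057]
date_tin 0.63 [414. 205.] [ 0.469 -0.613  0.059] [ 0.389 -0.707 -0.006] [ 0.551 -0.553  0.072]
oil_bottle 0.8 [ 96. 174.] [0.588 0.52  0.14 ] [ 0.562  0.499 -0.008] [0.647 0.625 0.228]
t 1.2 tcp [ 0.18   -0.6506  0.4047] q [ 1.217  0.576  0.025  1.437 -0.015  1.129 -0.056] F [-0.3 -0.1 -0.5] M [0.02 0.02 0.04] gap 0.0853
```

```bash
python3 - <<'E'
import cv2
a=cv2.imread("pics/top0.png");cv2.imwrite("pics/top0c.png",cv2.resize(a[90:260,120:390],None,fx=2.9,fy=2.9,interpolation=cv2.INTER_CUBIC))
E
```

```text
(no output)
```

View pics/top0.png

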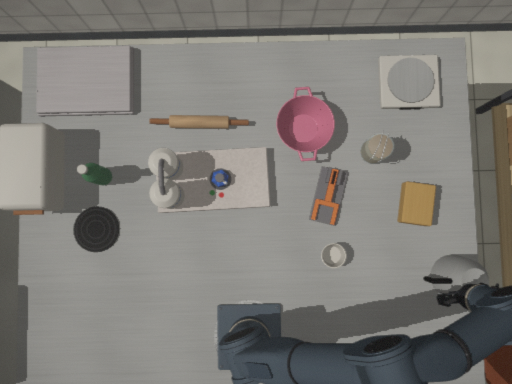

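View pics/side0.png

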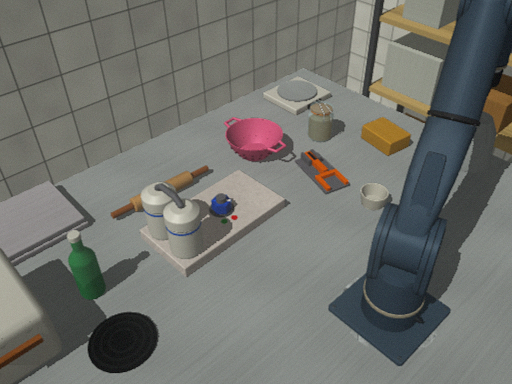

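View pics/top0c.png

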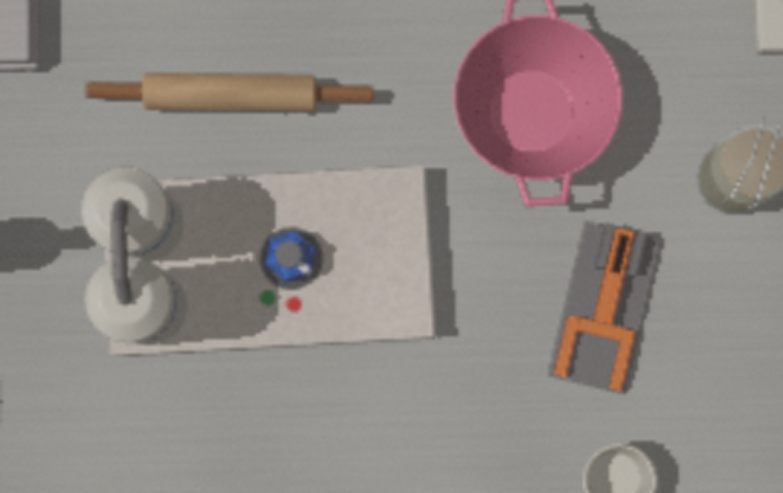

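```bash
cat >> h.py <<'E'
def wsnap():
    s=telemetry.get_state(); p=cams.snapshot("wrist"); T=np.eye(4);T[:3,:3]=q2R(s["eef_rot"]);T[:3,3]=s["tool_pos"]
    p["Twc"]=T@np.array(p["T_tool_cam"]); return p
def wray(p,uv):
    K=np.array(p["camera_matrix"]);uv=np.atleast_2d(np.array(uv,float))
    d=(uv-[K[0,2],K[1,2]]);r=np.linalg.norm(d,axis=1);th=np.hypot(d[:,0]/K[0,0],d[:,1]/K[1,1])
    u=d/np.maximum(r,1e-9)[:,None]
    return np.c_[u*np.sin(th)[:,None],np.cos(th)]@p["Twc"][:3,:3].T
def onplane(p,uv,z):
    r=wray(p,uv);e=p["Twc"][:3,3];return e+r*((z-e[2])/r[:,2])[:,None]
def proj(p,P):
    K=np.array(p["camera_matrix"]);c=(np.atleast_2d(P)-p["Twc"][:3,3])@p["Twc"][:3,:3]
    th=np.arctan2(np.hypot(c[:,0],c[:,1]),c[:,2]);a=np.arctan2(c[:,1],c[:,0]);return np.c_[K[0,2]+K[0,0]*th*np.cos(a),K[1,2]+K[1,1]*th*np.sin(a)]
E
python3 - <<'E'
from h import *
s=st()
for nm,(x,y,yaw) in dict(span=(0.46,-0.29,0.2),nut=(0.50,0.075,0.2)).items():
    for z in (0.42,):
        q=env.inverse_kinematics([x,y,z],R2q(down(yaw)));print(nm,None if q is None else np.round(q,3))
    env.reach([x,y,z],R2q(down(yaw)))
    st();p=wsnap();print(np.round(p["T_tool_cam"],3),p["camera_matrix"],p["Twc"][:3,3])
    cv2.imwrite(f"pics/w_{nm}.png",p["pixels"]);np.savez(f"w_{nm}.npz",**{k:v for k,v in p.items() if not isinstance(v,str)})
    for t in ["nut","spanner","neck","handle_end","rest","filter_base"]:
        for m in cams.look_for(p,t)[:1]:print(t,m["confidence"],m["centre"])
E
```

```text
t 1.2 tcp [ 0.18   -0.6506  0.4047] q [ 1.217  0.576  0.025  1.437 -0.015  1.129 -0.056] F [-0.3 -0.1 -0.5] M [0.02 0.02 0.04] gap 0.0853
span [ 0.509  0.366 -0.046  1.763  0.019  1.014 -0.915]
t 2.88 tcp [ 0.4595 -0.2912  0.42  ] q [ 0.51   0.366 -0.045  1.762  0.02   1.014 -0.915] F [0.2 0.7 0.6] M [ 0.01 -0.03  0.  ] gap 0.0852
[[-0.    -0.955 -0.295  0.077]
 [ 1.    -0.    -0.     0.   ]
 [ 0.    -0.295  0.955  0.03 ]
 [ 0.     0.     0.     1.   ]] [[297.31863964   0.         254.92742843]
 [  0.         297.31863964 189.45358887]
 [  0.           0.           1.        ]] [ 0.53513602 -0.27625678  0.38994597]
nut 0.66 [10.6, 45.2]
spanner 0.76 [273.4, 135.6]
neck 0.81 [274.1, 138.6]
handle_end 0.9 [273.1, 138.3]
rest 0.74 [270.3, 112.4]
nut [-0.114  0.312 -0.171  1.849  0.063  0.985 -1.683]
t 4.6 tcp [0.5003 0.0737 0.42  ] q [-0.112  0.312 -0.17   1.849  0.063  0.985 -1.682] F [ 1.1  0.3 -0.9] M [-0.01  0.04  0.01] gap 0.0854
[[-0.    -0.955 -0.295  0.077]
 [ 1.    -0.    -0.     0.   ]
 [ 0.    -0.295  0.955  0.03 ]
 [ 0.     0.     0.     1.   ]] [[297.31863964   0.         254.92742843]
 [  0.         297.31863964 189.45358887]
 [  0.           0.           1.        ]] [0.57589479 0.08858419 0.38998769]
nut 0.68 [258.7, 109.7]
spanner 0.81 [473.9, 214.7]
neck 0.98 [471.1, 215.2]
handle_end 0.56 [475.2, 218.8]
rest 0.93 [471.2, 188.8]
filter_base 0.94 [194.0, 96.7]
```

```bash
python3 - <<'E'
import cv2
for n in("span","nut"):
    a=cv2.imread(f"pics/w_{n}.png");cv2.imwrite(f"pics/w_{n}2.png",cv2.resize(a,(800,600),interpolation=cv2.INTER_CUBIC))
E
```

```text
(no output)
```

View pics/w_span2.png

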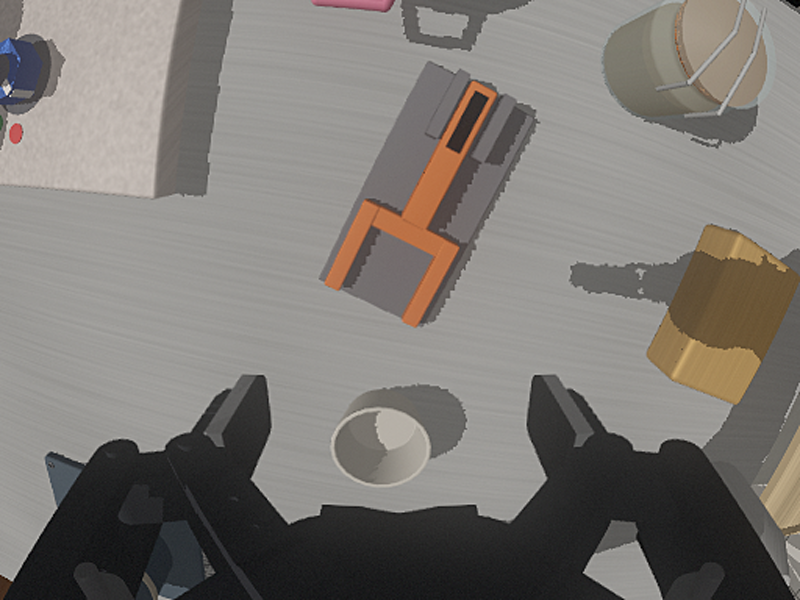

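View pics/w_nut2.png

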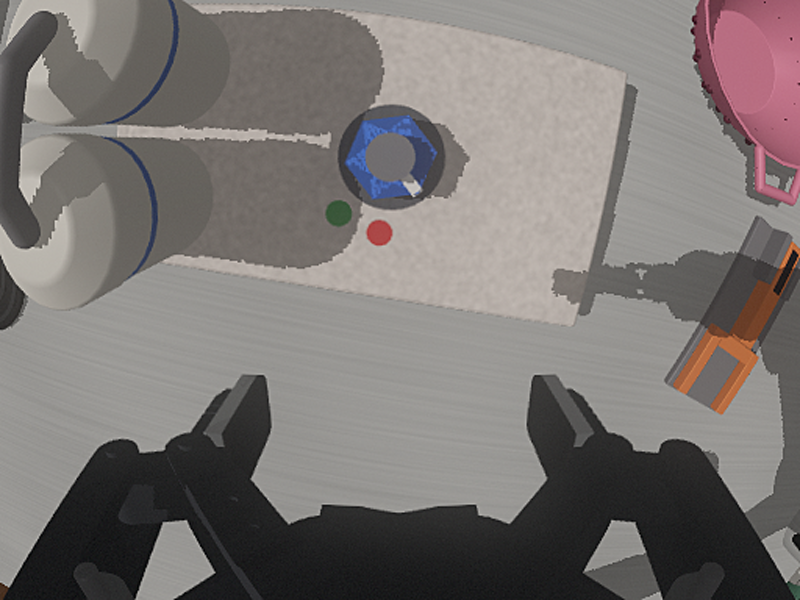

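```bash
cat >> h.py <<'E'
from scipy.optimize import minimize
def box(x0,x1,y0,y1,z0,z1): return np.array([[x,y,z] for x in(x0,x1) for y in(y0,y1) for z in(z0,z1)])/1000
SP=[box(-28,50,29,43,0,14),box(-28,50,-43,-29,0,14),box(34,50,-43,43,0,14),box(50,172,-11,11,0,24)]
def orange(p):
    h=cv2.cvtColor(p["pixels"],cv2.COLOR_BGR2HSV);m=((h[...,0]>=4)&(h[...,0]<=15)&(h[...,1]>170)&(h[...,2]>50)).astype(np.uint8)
    return m
def fitspan(p,x0,z,mask=None):
    m=orange(p) if mask is None else mask.astype(np.uint8)
    m=cv2.morphologyEx(m,cv2.MORPH_OPEN,np.ones((2,2),np.uint8))
    c,_=cv2.findContours(m,cv2.RETR_EXTERNAL,cv2.CHAIN_APPROX_NONE)
    n,l,sta,cen=cv2.connectedComponentsWithStats(m); k=1+np.argmax(sta[1:,4]); m=(l==k).astype(np.uint8)
    S=4
    dt_=cv2.resize(m,None,fx=S,fy=S,interpolation=cv2.INTER_LINEAR)
    def ren(v):
        r=np.zeros_like(dt_);Rz=R.from_euler("z",v[2]).as_matrix()
        for b in SP:
            q=proj(p,b@Rz.T+[v[0],v[1],z]);cv2.fillConvexPoly(r,cv2.convexHull(np.round((q+.5)*S-.5).astype(np.int32)),1)
        return r
    hole=None
    def cost(v):
        r=ren(v);return 1-(r&dt_).sum()/max((r|dt_).sum(),1)
    best=None
    v=np.array(x0,float)
    for sc in (1,.3,.1):
        s0=np.vstack([v]+[v+np.eye(3)[i]*[.012,.012,.12][i]*sc for i in range(3)])
        o=minimize(cost,v,method="Nelder-Mead",options=dict(initial_simplex=s0,xatol=1e-5,fatol=1e-5));v=o.x
    return v,o.fun,ren(v),dt_
def blob(m,near=None):
    n,l,s,c=cv2.connectedComponentsWithStats(m.astype(np.uint8));k=1+np.argmax(s[1:,4]);return c[k],s[k,4],l==k
def nutfit(p):
    h=cv2.cvtColor(p["pixels"],cv2.COLOR_BGR2HSV).astype(int);H,S,V=h[...,0],h[...,1],h[...,2]
    r,ra,_=blob(((H<4)|(H>174))&(S>140)&(V>60));g,ga,_=blob((H>55)&(H<80)&(S>100)&(V>25))
    rw,gw=onplane(p,r,.04)[0],onplane(p,g,.04)[0]
    return r,g,rw,gw,ra,ga
E
python3 - <<'E'
from h import *
p=dict(np.load("w_nut.npz"));r,g,rw,gw,ra,ga=nutfit(p);print(r,g,rw,gw,ra,ga,np.linalg.norm(rw-gw),2*.058*np.sin(.3))
# axis from dots
def ax(rw,gw):
    m=(rw+gw)[:2]/2;d=(gw-rw)[:2];d/=np.linalg.norm(d);n=np.array([-d[1],d[0]])
    c=[m+s*n*.058*np.cos(.3) for s in(1,-1)];return max(c,key=lambda v:v[0])
A=ax(rw,gw);print("axis dots",A,"yaw red",np.arctan2(*(rw[:2]-A)[::-1]),np.arctan2(*(gw[:2]-A)[::-1]))
a=p["pixels"][50:150,190:310];cv2.imwrite("pics/nutc.png",cv2.resize(a,None,fx=6,fy=6,interpolation=cv2.INTER_CUBIC)[:600])
print("stub@.09",onplane(p,np.array([[390,157]])*.64,.09),"line tip",onplane(p,np.array([[417,190]])*.64,.074))
p=dict(np.load("w_span.npz"))
v,f,ren,m=fitspan(p,[.47,-.30,-.3],.01);print("span",v,f)
o=cv2.resize(p["pixels"],None,fx=4,fy=4);c,_=cv2.findContours(ren,cv2.RETR_EXTERNAL,cv2.CHAIN_APPROX_NONE);cv2.drawContours(o,c,-1,(0,255,0),2)
cv2.imwrite("pics/spanfit.png",cv2.resize(o[140:860,760:1460],(700,720))[:600])
E
```

```text
[242.31088083 148.58031088] [221.5 130.5] [0.5167693  0.09184703 0.04      ] [0.53346544 0.12012404 0.04      ] 193 2 0.03283824516598098 0.03428034397271539
axis dots [0.5728305  0.07781335] yaw red 2.8963053900283606 2.320145118341419
stub@.09 [[0.57469732 0.09358536 0.09      ]] line tip [[0.55619685 0.07158041 0.074     ]]Traceback (most recent call last):
  File "<stdin>", line 11, in <module>
  File "h.py", line 42, in fitspan
    n,l,sta,cen=cv2.connectedComponentsWithStats(m); k=1+np.argmax(sta[1:,4]); m=(l==k).astype(np.uint8)
                                                         ~~~~~~~~~^^^^^^^^^^^
    return _wrapfunc(a, 'argmax', axis=axis, out=out, **kwds)
    return bound(*args, **kwds)
ValueError: attempt to get argmax of an empty sequence
```

View pics/nutc.png

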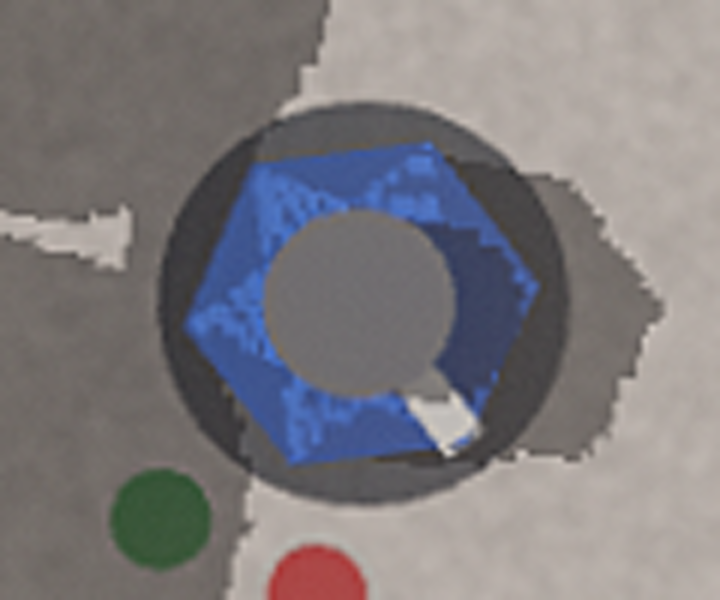

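```bash
sed -i 's/(h\[...,0\]>=4)&(h\[...,0\]<=15)&(h\[...,1\]>170)/(h[...,0]>=4)\&(h[...,0]<=15)\&(h[...,1]>140)/; s/(H>55)&(H<80)&(S>100)&(V>25)/(H>50)\&(H<85)\&(S>70)\&(V>25)/; s/(S>140)&(V>60))/(S>110)\&(V>60))/' h.py
python3 - <<'E'
from h import *
p=dict(np.load("w_nut.npz"));h=cv2.cvtColor(p["pixels"],cv2.COLOR_BGR2HSV);print(h[136,216],h[148,242])
q=dict(np.load("w_span.npz"));h2=cv2.cvtColor(q["pixels"],cv2.COLOR_BGR2HSV);print(h2[155,225],h2[130,275],h2[180,220], q["pixels"].dtype)
r,g,rw,gw,ra,ga=nutfit(p);print(r,g,rw,gw,ra,ga,np.linalg.norm(rw-gw),2*.058*np.sin(.3))
def ax(rw,gw):
    m=(rw+gw)[:2]/2;d=(gw-rw)[:2];d/=np.linalg.norm(d);n=np.array([-d[1],d[0]])
    c=[m+s*n*.058*np.cos(.3) for s in(1,-1)];return max(c,key=lambda v:v[0])
A=ax(rw,gw);print("axis dots",A,"yaw red",np.arctan2(*(rw[:2]-A)[::-1]),np.arctan2(*(gw[:2]-A)[::-1]))
C=np.array([(432,143),(540,287),(293,465),(187,322),(257,165)])/6-.4+[190,50]
c=onplane(p,C,.074);print("corners",c.round(4))
# fit hex: centre, angle
def cost(v):
    d=c[:,:2]-v[:2];a=np.arctan2(d[:,1],d[:,0])-v[2];k=np.round(a/(np.pi/3));t=v[2]+k*np.pi/3
    return ((d-.0311*np.c_[np.cos(t),np.sin(t)])**2).sum()
o=min((minimize(cost,[*c[:,:2].mean(0),a0],method="Nelder-Mead",options=dict(xatol=1e-6,fatol=1e-12)) for a0 in(-2.2,-2.,-2.4)),key=lambda o:o.fun);print("hex",o.x,np.sqrt(o.fun/5))
l=onplane(p,np.array([[462,437]])/6-.4+[190,50],.074)[0];print("line dir",np.arctan2(l[1]-o.x[1],l[0]-o.x[0]))
s=onplane(p,np.array([[360,304]])/6-.4+[190,50],.09)[0];print("stub",s)
# dark disc
print("disc",onplane(p,np.array([[365,304]])/6-.4+[190,50],.04)[0])
E
```

```text
[58 86 86] [  1 152 170]
[ 11 155 189] [ 11 162 187] [15 13 76] uint8
[242.2955665  148.63546798] [216.35323383 136.08955224] [0.51670026 0.09185238 0.04      ] [0.52576019 0.12498945 0.04      ] 203 201 0.03435327076638235 0.03428034397271539
axis dots [0.57467808 0.09380786] yaw red -3.1078774092084713 2.5741069207760043
corners [[0.6054 0.0872 0.074 ]
 [0.5842 0.0637 0.074 ]
 [0.5445 0.1    0.074 ]
 [0.5661 0.1231 0.074 ]
 [0.5957 0.1163 0.074 ]]
hex [ 0.57500003  0.09347808 -2.31094643] 0.00036546968545873393
line dir -2.3068114178219377
stub [0.57490846 0.09362732 0.09      ]
disc [0.57493104 0.09351958 0.04      ]
```

```bash
python3 - <<'E'
from h import *
q=dict(np.load("w_span.npz"))
v,f,ren,m=fitspan(q,[.43,-.29,-.3],.01);print("span",v,f)
o=cv2.resize(q["pixels"],None,fx=4,fy=4);c,_=cv2.findContours(ren,cv2.RETR_EXTERNAL,cv2.CHAIN_APPROX_NONE);cv2.drawContours(o,c,-1,(0,255,0),2)
cv2.imwrite("pics/spanfit.png",cv2.resize(o[140:860,760:1460],(600,600)))
A=[.575,.0935];yaw=-2.309+np.pi/6+np.pi/3+np.pi/2; yaw-=0 
print("yaw",yaw)
env.reach([*A,.33],R2q(down(yaw)))
s=st();env.move_linear([*A,.213],velocity=.12);st()
hand.grip(.03);s=st()
qq=list(s["q"]);qq[6]-=.83
env.movej(qq);s=st();print(R.from_matrix(q2R(s["eef_rot"])).as_matrix()[:,0].round(3))
p=wsnap();cv2.imwrite("pics/n1.png",p["pixels"])
E
```

```text
span [ 0.43678496 -0.28561676 -0.26940027] 0.17797388367496225
yaw 0.8325926535897927
t 5.52 tcp [0.5747 0.0932 0.3299] q [-0.057  0.523 -0.28   1.778  0.182  0.867 -1.162] F [ 0.2 -0.6  0.5] M [-0.   -0.01  0.01] gap 0.0855
t 6.64 tcp [0.5753 0.0936 0.2138] q [-0.093  0.674 -0.231  1.881  0.251  0.614 -1.221] F [-0.1 -0.6  0.5] M [ 0.04 -0.01 -0.03] gap 0.0854
t 7.03 tcp [0.5744 0.0944 0.214 ] q [-0.094  0.673 -0.233  1.882  0.25   0.615 -1.221] F [-4.7  2.5 10.6] M [ 0.53  1.17 -0.11] gap 0.0534
t 7.84 tcp [0.5746 0.0938 0.2141] q [-0.093  0.673 -0.232  1.882  0.251  0.615 -2.048] F [ 1.8 -3.4 -0.5] M [-0.77 -0.27 -0.08] gap 0.0532
[ 1.     0.005 -0.   ]
```

View pics/spanfit.png

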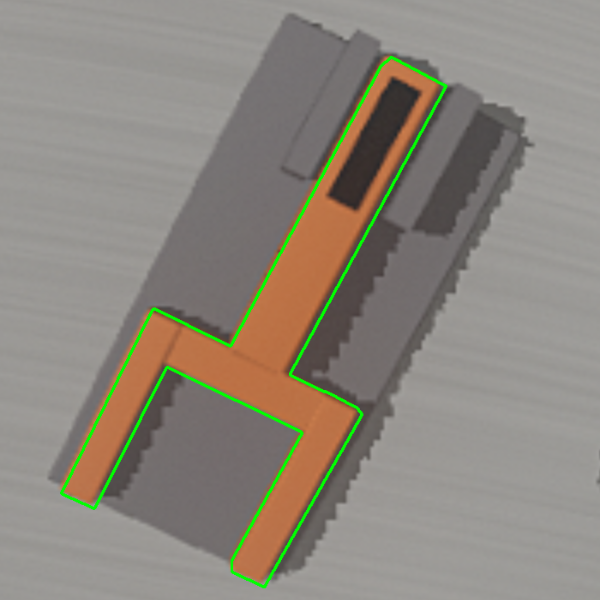

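View pics/n1.png

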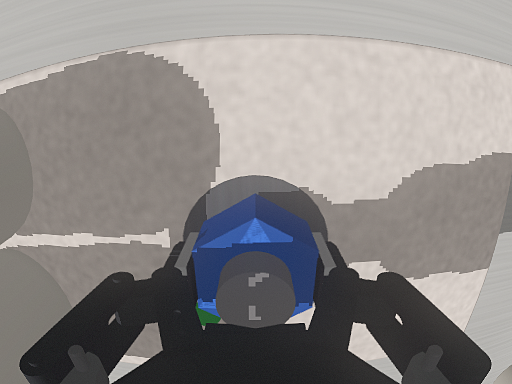

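```bash
python3 - <<'E'
from h import *
hand.grip(.085);s=st()
env.move_linear([.575,.0935,.33],velocity=.25)
env.reach([.51,.0935,.36],R2q(down(0.1)))
p=wsnap();cv2.imwrite("pics/n2.png",cv2.resize(p["pixels"],(800,600),interpolation=cv2.INTER_CUBIC));np.savez("w_n2.npz",**{k:v for k,v in p.items() if not isinstance(v,str)})
u=proj(p,[.575,.0935,.07])[0].astype(int);print(u)
a=p["pixels"][max(u[1]-60,0):u[1]+60,u[0]-65:u[0]+65];cv2.imwrite("pics/n2c.png",cv2.resize(a,None,fx=5,fy=5,interpolation=cv2.INTER_CUBIC));st()
E
```

```text
t 8.32 tcp [0.5743 0.0947 0.214 ] q [-0.094  0.673 -0.233  1.882  0.25   0.615 -2.05 ] F [0.5 0.8 0.3] M [ 0.01 -0.03  0.04] gap 0.0851
[262 113]
t 9.38 tcp [0.51   0.0933 0.3594] q [-0.036  0.406 -0.331  1.901  0.17   0.862 -1.924] F [-0.3  0.2  0.6] M [-0.02 -0.02 -0.04] gap 0.0848
```

View pics/n2c.png

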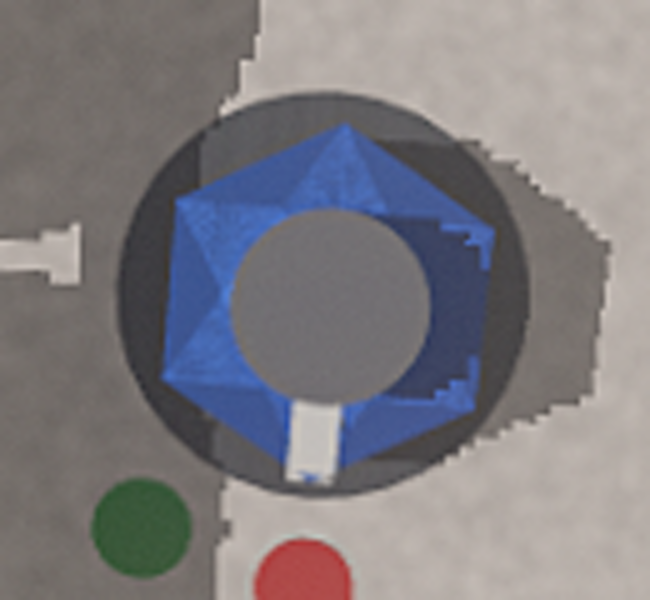

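```bash
python3 - <<'E'
from h import *
p=dict(np.load("w_n2.npz"));off=np.array([262-65,113-60])
f=lambda u:np.array(u)/5-.4+off
C=onplane(p,f([(345,125),(494,232),(474,410),(164,378),(178,202)]),.074)
def cost(v):
    d=C[:,:2]-v[:2];a=np.arctan2(d[:,1],d[:,0])-v[2];t=v[2]+np.round(a/(np.pi/3))*np.pi/3
    return ((d-.0311*np.c_[np.cos(t),np.sin(t)])**2).sum()
o=minimize(cost,[.575,.0935,-3.1],method="Nelder-Mead",options=dict(xatol=1e-6,fatol=1e-12));print(o.x,o.fun**.5)
r,g,rw,gw,_,_=nutfit(p);A=np.array([.575,.0935]);print([np.arctan2(*(w[:2]-A)[::-1]) for w in(rw,gw)],rw,gw)
# rest approach IK
for n,(x,y,z,yw) in dict(rest=(.5187,-.3082,.186,-.2694+np.pi),up=(.5187,-.3082,.33,-.2694+np.pi),pl=(.575+.085*np.cos(-1.043),.0935+.085*np.sin(-1.043),.216,-1.043+np.pi),e0=(.575+.15*np.cos(-1.043),.0935+.15*np.sin(-1.043),.216,-1.043+np.pi),e1=(.575+.15*np.cos(-1.8),.0935+.15*np.sin(-1.8),.216,-1.8+np.pi)).items():
    q=env.inverse_kinematics([x,y,z],R2q(down(yw)));print(n,None if q is None else np.round(q,3))
E
```

```text
[ 0.57493939  0.09374045 -3.1351105 ] 0.0004796032104222053
[np.float64(-3.1135765738088788), np.float64(2.570387636353648)] [0.51690216 0.0918719  0.04      ] [0.52585336 0.12508507 0.04      ]
rest [ 0.989  0.89  -0.907  1.825  0.897  0.9    0.951]
up [ 1.04   0.705 -0.989  1.709  0.655  1.095  1.145]
pl [ 0.332  0.8   -0.742  1.771  0.698  0.854 -0.212]
e0 [ 0.409  0.838 -0.746  1.678  0.693  0.91  -0.089]
e1 [ 0.355  0.67  -0.528  1.975  0.55   0.641 -0.76 ]
```

```bash
python3 - <<'E'
from h import *
sp=np.array([.43678,-.28562,-.2694]);d=np.array([np.cos(sp[2]),np.sin(sp[2])]);n=sp[:2]+.085*d
rot=R2q(down(sp[2]+np.pi))
env.reach([*n,.30],rot)
p=wsnap();v,f,_,_=fitspan(p,sp,.01);print("fit",v,f)
cv2.imwrite("pics/s1.png",p["pixels"])
st()
E
```

```text
fit [ 0.43891069 -0.28373506 -0.26717949] 0.133127999755434
t 11.98 tcp [ 0.519  -0.3078  0.3001] q [ 1.032  0.743 -0.98   1.74   0.703  1.052  1.104] F [0.2 0.3 0.2] M [ 0.03  0.01 -0.07] gap 0.085
```

View pics/s1.png

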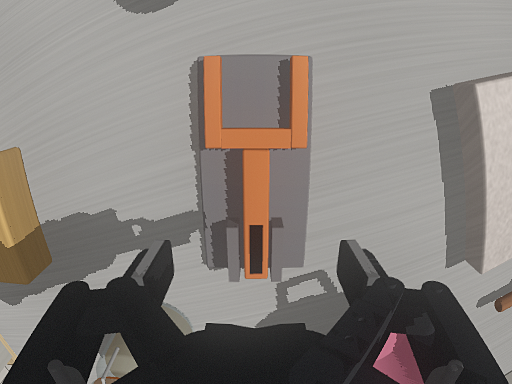

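```bash
python3 - <<'E'
from h import *
sp=np.array([.4379,-.2847,-.2683]);d=np.array([np.cos(sp[2]),np.sin(sp[2])]);n=sp[:2]+.085*d
rot=R2q(down(sp[2]+np.pi))
env.move_linear([*n,.187],rot,velocity=.12);st()
hand.grip(.01);s=st()
env.move_linear([*s["tool_pos"][:2],.31],velocity=.12);s=st()
p=wsnap();cv2.imwrite("pics/s2.png",p["pixels"]);np.savez("w_s2.npz",**{k:v for k,v in p.items() if not isinstance(v,str)})
E
```

```text
t 13.07 tcp [ 0.5202 -0.3072  0.1877] q [ 0.967  0.873 -0.869  1.823  0.866  0.876  0.976] F [ 0.5 -0.8 -0.1] M [-0.04  0.01  0.05] gap 0.0849
t 13.68 tcp [ 0.52   -0.3073  0.1874] q [ 0.967  0.873 -0.868  1.824  0.866  0.876  0.975] F [-0.3 -0.2  5. ] M [-0.03  0.23  0.06] gap 0.0205
t 14.85 tcp [ 0.5197 -0.3073  0.3092] q [ 1.035  0.734 -0.987  1.729  0.69   1.069  1.114] F [-0.2 -0.2 -2.3] M [-0.05 -0.06  0.03] gap 0.0207
```

View pics/s2.png

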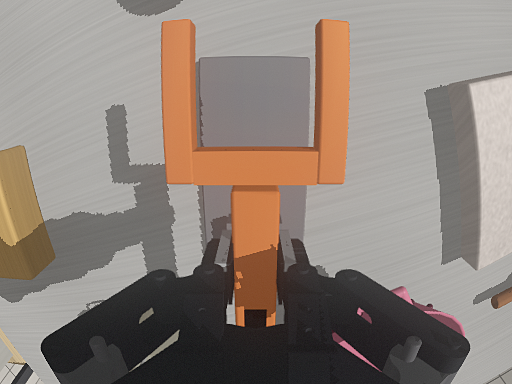

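```bash
python3 - <<'E'
from h import *
p=dict(np.load("w_s2.npz"));s=telemetry.get_state()
T=q2R(s["eef_rot"]);t=np.array(s["tool_pos"])
uv=np.array([(162,21.5),(192,19.5),(318,20.5),(348.5,22),(166,184),(345.5,184),(196,148),(316,148)])
for z in(.309-.163,.309-.161,.309-.165):
    w=onplane(p,uv,z);print(z,((w-t)@T*1000).round(1)[:,:2].tolist())
E
```

```text
0.146 [[112.4, -41.7], [112.0, -27.6], [111.5, 28.8], [112.2, 43.2], [35.2, -42.2], [35.2, 44.1], [52.3, -26.4], [52.3, 28.6]]
0.148 [[111.8, -41.1], [111.4, -27.2], [110.9, 28.4], [111.6, 42.5], [35.8, -41.5], [35.8, 43.5], [52.7, -26.0], [52.7, 28.1]]
0.144 [[113.0, -42.4], [112.6, -28.0], [112.1, 29.2], [112.8, 43.8], [34.7, -42.8], [34.6, 44.8], [52.0, -26.9], [52.0, 29.0]]
```

```bash
python3 - <<'E'
from h import *
psi=-1.041;A=np.array([.575,.0936]);M=down(psi+np.pi);xy=A-(M@[.0847,.0004,0])[:2]
env.reach([*xy,.33],R2q(M));s=st();print(xy)
env.move_linear([*xy,.270],R2q(M),velocity=.1)
p=wsnap();cv2.imwrite("pics/pl1.png",p["pixels"]);np.savez("w_pl1.npz",**{k:v for k,v in p.items() if not isinstance(v,str)});st()
E
```

```text
t 16.19 tcp [0.6175 0.0189 0.3295] q [ 0.358  0.655 -0.773  1.674  0.52   1.031 -0.059] F [-0.2 -0.6 -2. ] M [-0.11 -0.04  0.04] gap 0.0209
[0.61745862 0.02030938]
t 16.99 tcp [0.6178 0.0204 0.2706] q [ 0.33   0.719 -0.732  1.732  0.586  0.921 -0.116] F [-0.1 -0.3 -1.7] M [-0.08 -0.09 -0.02] gap 0.021
```

View pics/pl1.png

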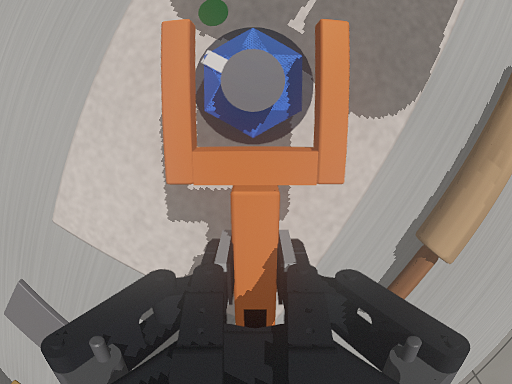

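```bash
python3 - <<'E'
from h import *
p=dict(np.load("w_pl1.npz"));s=telemetry.get_state();T=q2R(s["eef_rot"]);t=np.array(s["tool_pos"])
h=cv2.cvtColor(p["pixels"],cv2.COLOR_BGR2HSV)
w=onplane(p,[(252,79.5)],.09);print(w,(w-t)@T*1000)
w=onplane(p,[(253,26),(301,56),(301,112),(254,137),(206,108)],.074);print(((w-t)@T*1000).round(1),w.mean(0))
# wrist cam spanner again at z
w=onplane(p,np.array([(162,21.5),(192,19.5),(318,20.5),(348.5,22),(196,148),(316,148)]),s["tool_pos"][2]-.163);print(((w-t)@T*1000).round(1))
E
```

```text
[[0.57485971 0.09392814 0.09      ]] [[ 8.51588487e+01 -7.13733011e-02  1.80618146e+02]]
[[117.1   0.3 196.6]
 [100.2  26.8 196.6]
 [ 68.4  27.1 196.7]
 [ 54.    0.8 196.6]
 [ 70.7 -25.9 196.6]] [0.58149452 0.09426683 0.074     ]
[[113.2 -40.7 162.9]
 [112.7 -26.6 162.9]
 [112.3  29.5 163. ]
 [113.   43.8 163. ]
 [ 53.4 -25.5 163. ]
 [ 53.4  29.3 163. ]]
```

```bash
python3 - <<'E'
from h import *
psi=-1.041;A=np.array([.575,.0937]);M=down(psi+np.pi);xy=A-(M@[.0847,.0009,0])[:2]
env.move_linear([*xy,.228],R2q(M),velocity=.08);st()
env.move_linear([*xy,.2205],R2q(M),velocity=.04);s=st()
for z in(.219,.2175,.2165):
    if s["wrist_force"][2]>3: break
    env.move_linear([*xy,z],R2q(M),velocity=.02);s=st()
p=wsnap();cv2.imwrite("pics/pl2.png",p["pixels"])
E
```

```text
t 17.67 tcp [0.6171 0.0203 0.2279] q [ 0.308  0.768 -0.695  1.767  0.636  0.846 -0.158] F [-0.9 -0.7 -2.1] M [-0.02 -0.04  0.01] gap 0.0208
t 18.01 tcp [0.617  0.0201 0.2203] q [ 0.304  0.777 -0.688  1.772  0.646  0.833 -0.166] F [-1.1  0.3 -2.1] M [ 0.03 -0.04  0.  ] gap 0.0207
t 18.26 tcp [0.617  0.0201 0.219 ] q [ 0.303  0.778 -0.687  1.773  0.648  0.83  -0.167] F [-0.3  0.2 -1.6] M [-0.06 -0.01 -0.  ] gap 0.0208
t 18.51 tcp [0.6171 0.0202 0.2175] q [ 0.302  0.78  -0.685  1.774  0.65   0.827 -0.169] F [ 0.5 -0.1 -1.7] M [-0.03 -0.02 -0.03] gap 0.0206
t 18.76 tcp [0.617  0.0202 0.2174] q [ 0.302  0.78  -0.685  1.774  0.651  0.827 -0.17 ] F [-2.1 -1.   7.6] M [-0.21  0.68 -0.  ] gap 0.0211
```

View pics/pl2.png

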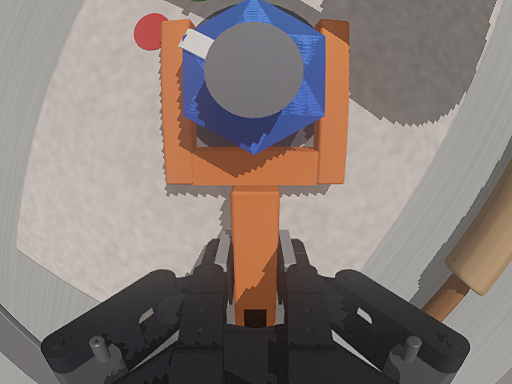

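```bash
python3 - <<'E'
from h import *
hand.grip(.085);env.wait(.3);s=st()
psi=-1.041;M=down(psi+np.pi);t=np.array(s["tool_pos"]);d=-M[:,0]
t1=t+d*.067; t1[2]=.30
env.move_linear([t[0],t[1],.30],R2q(M),velocity=.2)
env.move_linear(t1,R2q(M),velocity=.2)
st();p=wsnap();cv2.imwrite("pics/r1.png",p["pixels"]);np.savez("w_r1.npz",**{k:v for k,v in p.items() if not isinstance(v,str)})
v,f,_,_=fitspan(p,[.575,.0937,psi],.04);print("span",v,f)
E
```

```text
t 19.75 tcp [0.617  0.0201 0.2165] q [ 0.302  0.782 -0.684  1.774  0.651  0.826 -0.17 ] F [ 0.   0.2 -0.4] M [-0.01 -0.02 -0.03] gap 0.0849
t 20.8 tcp [ 0.6507 -0.0385  0.2985] q [ 0.416  0.732 -0.748  1.611  0.559  1.027  0.025] F [-0.3  0.2 -0.1] M [ 0.04 -0.04 -0.02] gap 0.0852
span [ 0.57530256  0.0961365  -1.04103312] 0.18371257330503277
```

View pics/r1.png

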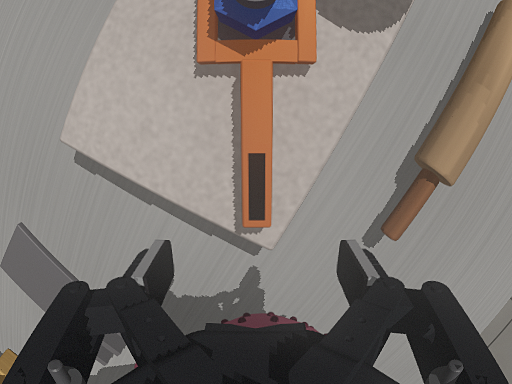

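```bash
python3 - <<'E'
from h import *
A=np.array([.575,.0937]);psi=-1.041;r=.151
def pose(ps,z): return [A[0]+r*np.cos(ps),A[1]+r*np.sin(ps),z],R2q(down(ps+np.pi))
P,q=pose(psi,.219);env.move_linear(P,q,velocity=.12);st()
hand.grip(.01);st()
for i in range(1,7):
    P,q=pose(psi-.1*i,.219);env.move_linear(P,q,velocity=.07)
    s=st()
p=wsnap();cv2.imwrite("pics/sw1.png",p["pixels"]);np.savez("w_sw1.npz",**{k:v for k,v in p.items() if not isinstance(v,str)})
t=cams.snapshot("top");cv2.imwrite("pics/sw1t.png",cv2.resize(t["pixels"][130:230,150:290],None,fx=5,fy=5,interpolation=cv2.INTER_CUBIC))
E
```

```text
t 21.68 tcp [ 0.6516 -0.0363  0.2196] q [ 0.382  0.818 -0.692  1.674  0.643  0.889 -0.044] F [ 0.7 -1.   0.5] M [-0.03  0.02  0.01] gap 0.0846
t 22.27 tcp [ 0.6515 -0.0366  0.2195] q [ 0.382  0.818 -0.692  1.674  0.643  0.889 -0.044] F [0.1 0.1 4.9] M [-0.17  0.11  0.05] gap 0.0209
t 22.64 tcp [ 0.6376 -0.0441  0.2194] q [ 0.386  0.797 -0.666  1.712  0.626  0.858 -0.13 ] F [-1.4 -2.2  7.7] M [-0.42  0.57 -0.09] gap 0.0206
t 23.01 tcp [ 0.6236 -0.0497  0.2194] q [ 0.387  0.775 -0.641  1.751  0.608  0.825 -0.215] F [-4.2 -3.   9.4] M [-0.48  0.72  0.15] gap 0.0206
t 23.38 tcp [ 0.6091 -0.0538  0.2194] q [ 0.385  0.753 -0.615  1.79   0.591  0.791 -0.301] F [-3.5 -3.3  9.9] M [-0.54  0.76  0.17] gap 0.0209
t 23.74 tcp [ 0.5942 -0.0565  0.2194] q [ 0.38   0.732 -0.588  1.83   0.572  0.757 -0.388] F [-4.5 -4.1  9.5] M [-0.56  0.84  0.19] gap 0.0205
t 24.11 tcp [ 0.5791 -0.0578  0.2194] q [ 0.371  0.71  -0.56   1.871  0.554  0.722 -0.477] F [-3.8 -3.9 10.1] M [-0.63  0.89  0.2 ] gap 0.0204
t 24.48 tcp [ 0.5639 -0.0576  0.2194] q [ 0.358  0.688 -0.53   1.911  0.535  0.687 -0.567] F [-4.5 -2.8 10.7] M [-0.72  0.94  0.14] gap 0.0207
```

View pics/sw1.png

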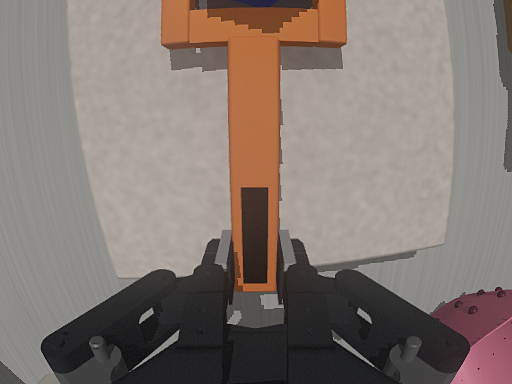

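View pics/sw1t.png

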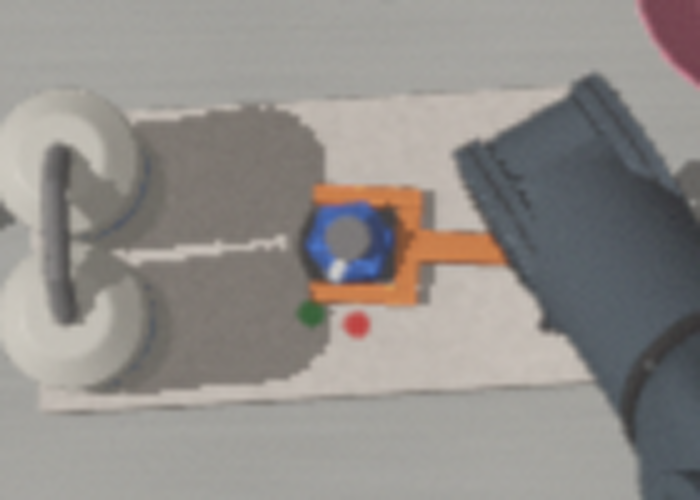

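```bash
cat >> h.py <<'E'
def topang(s,uv,z=.074,A=(.575,.0937)):
    K=np.array(s["camera_matrix"]);r=np.c_[(np.atleast_2d(uv)-[K[0,2],K[1,2]])/[K[0,0],K[1,1]],np.ones(len(np.atleast_2d(uv)))]@attR(s["attitude"]).T
    e=np.array(s["eye"]);w=e+r*((z-e[2])/r[:,2])[:,None];return w,np.arctan2(w[:,1]-A[1],w[:,0]-A[0])
E
python3 - <<'E'
from h import *
s=dict(np.load("top0.npz"))
f=lambda u:np.array(u)/5-.4+[150,130]
print("line",topang(s,f([(338,270)])));print("stub",topang(s,f([(348,236)]),.09)[0]);print("red,green",topang(s,f([(357,325),(311,314)]),.04))
A=topang(s,f([(348,236)]),.09)[0][0,:2];print(topang(s,f([(338,270)]),.074,A)[1],topang(s,f([(357,325),(311,314)]),.04,A)[1])
E
```

```text
line (array([[0.55193299, 0.10099234, 0.074     ]]), array([2.83539749]))
stub [[0.57445622 0.09224937 0.09      ]]
red,green (array([[0.5147289 , 0.09046248, 0.04      ],
       [0.52345029, 0.12393356, 0.04      ]]), array([-3.08792826,  2.61116372]))
[2.77132085] [-3.11168412  2.58574035]
```

```bash
python3 - <<'E'
from h import *
A=np.array([.575,.0937]);psi=-1.641;r=.151
def pose(ps,z): return [A[0]+r*np.cos(ps),A[1]+r*np.sin(ps),z],R2q(down(ps+np.pi))
for i in (1,2):
    P,q=pose(psi-.08*i,.219);env.move_linear(P,q,velocity=.06);s=st()
env.wait(.2)
hand.grip(.085);env.wait(.2);s=st();P=np.array(s["tool_pos"]);P[2]=.33
env.move_linear(P,None,velocity=.2)
env.reach([.575+.06*np.cos(psi-.16),.0937+.06*np.sin(psi-.16),.36],R2q(down(psi-.16+np.pi)))
p=wsnap();cv2.imwrite("pics/f1.png",p["pixels"]);np.savez("w_f1.npz",**{k:v for k,v in p.items() if not isinstance(v,str)})
u=proj(p,[.575,.0937,.07])[0].astype(int);print(u)
a=p["pixels"][max(u[1]-60,0):u[1]+60,u[0]-65:u[0]+65];cv2.imwrite("pics/f1c.png",cv2.resize(a,None,fx=5,fy=5,interpolation=cv2.INTER_CUBIC));st()
v,f,_,_=fitspan(p,[.575,.0937,psi-.16],.04);print("span",v,f)
E
```

```text
t 24.93 tcp [ 0.552  -0.0563  0.2194] q [ 0.345  0.672 -0.506  1.943  0.519  0.659 -0.639] F [-3.9 -3.3 10.9] M [-0.73  0.82  0.23] gap 0.0207
t 25.27 tcp [ 0.54   -0.054   0.2194] q [ 0.328  0.655 -0.482  1.975  0.502  0.631 -0.712] F [-4.2 -4.4 11.9] M [-0.77  0.87  0.2 ] gap 0.0209
t 26.32 tcp [ 0.5405 -0.0533  0.219 ] q [ 0.328  0.656 -0.483  1.975  0.502  0.629 -0.713] F [-0.5  0.3 -0.6] M [-0.03 -0.02  0.03] gap 0.0848
[254 119]
t 27.54 tcp [0.561  0.0352 0.3585] q [ 0.252  0.504 -0.599  1.788  0.34   0.957 -0.718] F [ 0.9 -0.2 -0.8] M [-0.02  0.   -0.06] gap 0.0847
span [ 0.57558199  0.09272222 -1.7862836 ] 0.23646659338933818
```

View pics/f1c.png

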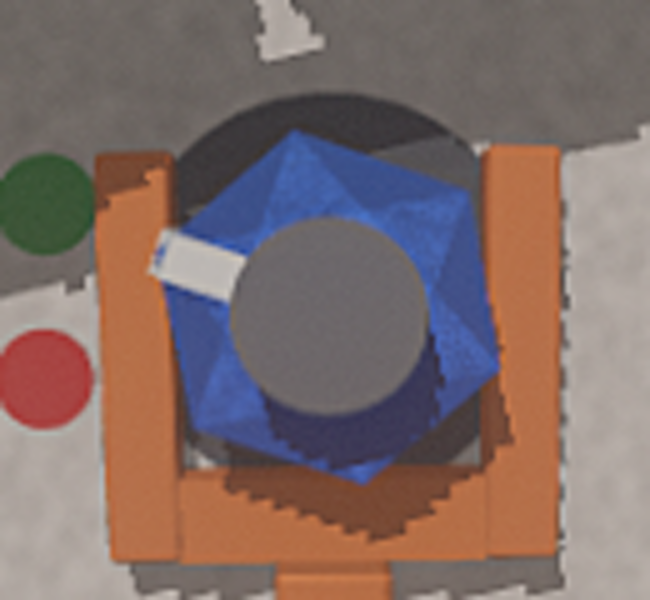

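View pics/f1.png

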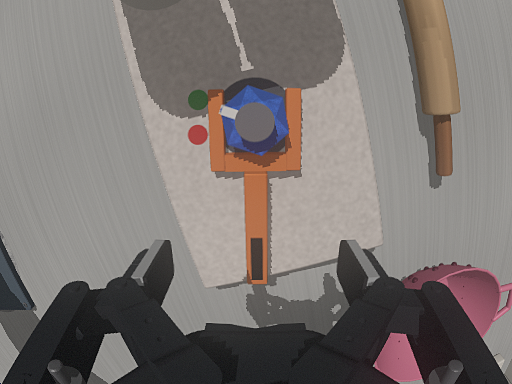

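```bash
python3 - <<'E'
from h import *
p=dict(np.load("w_f1.npz"));off=np.array([254-65,119-60])
f=lambda u:np.array(u)/5-.4+off
C=onplane(p,f([(293,130),(468,188),(499,367),(364,482),(195,430),(158,250)]),.074)
def cost(v):
    d=C[:,:2]-v[:2];a=np.arctan2(d[:,1],d[:,0])-v[2];t=v[2]+np.round(a/(np.pi/3))*np.pi/3
    return ((d-.0311*np.c_[np.cos(t),np.sin(t)])**2).sum()
o=minimize(cost,[.575,.0935,2.6],method="Nelder-Mead",options=dict(xatol=1e-6,fatol=1e-12));print(o.x,o.fun**.5)
r,g,rw,gw,_,_=nutfit(p);print([np.arctan2(*(w[:2]-o.x[:2])[::-1]) for w in(rw,gw)],rw,gw)
S=onplane(p,f([(98,155),(560,148),(110,560),(558,555),(182,470),(485,465)]),.054);print(S.round(4), "tips mid",(S[0]+S[1])/2,"back mid",(S[2]+S[3])/2)
d=(S[2]+S[3]-S[0]-S[1])[:2]/2;print(np.arctan2(d[1],d[0]));d/=np.linalg.norm(d);print("origin",((S[0]+S[1])/2)[:2]+.028*d)
E
```

```text
[0.57509193 0.09372148 2.58805372] 0.0008244890067806386
[np.float64(-3.101437317764012), np.float64(2.583346839172507)] [0.51661421 0.09137202 0.04      ] [0.52556164 0.12465357 0.04      ]
[[0.54   0.1303 0.054 ]
 [0.6226 0.1124 0.054 ]
 [0.523  0.0554 0.054 ]
 [0.6067 0.0371 0.054 ]
 [0.5409 0.0691 0.054 ]
 [0.5965 0.0572 0.054 ]] tips mid [0.58129892 0.12134902 0.054     ] back mid [0.56485602 0.04626288 0.054     ]
-1.7863803372485971
origin [0.57530922 0.09399717]
```

```bash
python3 - <<'E'
from h import *
env.wait(.3);st();ticket.job_done()
E
```

```text
t 27.84 tcp [0.5612 0.0344 0.3596] q [ 0.254  0.502 -0.6    1.787  0.339  0.957 -0.718] F [-0.1  0.1  0.1] M [-0.02 -0.    0.01] gap 0.0847
the job is handed in; nothing more can be done
```

The job is finished and handed in at about 28 s of the 67 s allowed; handing in gave no verdict.

- **Hand-tightening:** I turned the nut about 0.83 rad clockwise with the gripper. The picture afterwards put its white line at the red dot, roughly 0.02 rad past it.
- **Spanner:** I lifted it out of its rest by the neck, lowered it flat around the nut and let go. I then took it again near the end of its handle and swung it 0.76 rad clockwise, which includes the jaw's play.

**Last checks:** In the wrist picture taken after letting go, the white line is at 2.588 rad and the green dot at 2.583 rad, so squeeze is about 0.59. The jaw middle is under 1 mm from the nut's axis. I did not measure the spanner's height or tilt separately, but it was lying on the deck. The gripper is clear, with wrist force near 0. I did not measure the other things on the table again, but nothing in the forces or pictures suggests I touched them.

**Disagreements:**
- A coarser top-camera reading partway through the swing put squeeze at about 0.40, when the gripper had turned the spanner 0.60 rad. I judged the rest of the turn from that reading, and the final close-up confirmed the result.
- Two estimates of where the spanner lay in its rest differed by about 2 mm. I used their average, and the grasp held.

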